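# Fish the long muddler out of the steel-rimmed tool well

## Robot

A 6-joint arm with a two-finger parallel gripper is mounted at the origin on the work surface. World frame = base frame: x ahead of the robot, y to its left, z up, the work surface at z = 0. Lengths are in mm, angles in rad, forces in N, time in s.
With the tool pointing down it reaches from about 350 to 875 mm from the base axis. Payload 4.2 kg.
Tool frame: the origin (TCP) lies midway between the tips of the shut fingers; the grasp point (between the pads) lies 19 mm behind it; z points along the fingers, y is the direction in which the jaws open and shut (so a half turn about z gives the same grasp; the last joint's range is limited). The gripper opens to 85 mm and grips with 20 to 120 N. Pads are 22 mm wide; open, the fingers measure 114 mm over their backs; the gripper's body (76 mm by 85 mm) begins 54 mm behind the grasp point. The pads swing forward as they close: fully open they stand 13 mm farther back than shut.
Start: joints at [-1.025, 0.385, 0.008, 0, -1.194, -0.259], TCP at [176.819, -599.445, 231.312] pointing down, gripper open.
Joint ranges: [-3.14, 3.14], [-1.21, 2.06], [-1.07, 1.41], [-3.16, 2.05], [-2.99, -0.16], [-3.1, 3.1]. Speed limits (rad/s): [2.79, 2.79, 3.14, 3.14, 3.14, 3.14].

## Interface

Orientations are given as a unit quaternion [x, y, z, w].
In Python, from bench import arm gives the robot as it stands.
- The arm moves only by the tool send_rows, never from a script. Its arguments are lists of equal length, an entry for each row: "translation": the shift along the tool's x, y, z in mm, a list of three; "dr": the turn, a rotation vector about the tool's x, y, z in degrees, a list of three; "grip": the finger opening in mm, from 0 to 85.4. In form: {"translation": [[dx, dy, dz], ...], "dr": [[ax, ay, az], ...], "grip": [grip, ...]}. A call has exactly 5 rows; each row shifts and turns the commanded pose from where the row before left it, along the tool's axes as they then stand; what a row does not reach is not made up. A row lasts 1/8 s, in which the tool goes at most 62.5 mm and 10.7 degrees, less where a joint would pass 70% of its speed; a pose out of reach is approached as far as the arm can. A call with a gripper value outside its range is refused whole. The fingers move at their own pace and stop on an object; the grip force is fixed at half the most. Time passes only in rows, so rows that do not move let the fingers close, or fill a call up. It gives the time, the measured TCP pose, the force and the opening at its end, in the units of the state.
- arm.read_state(): the state, without advancing time (a new reading comes with each control period).
- arm.get_image(name): name is "scene" or "side" or "wrist"; returns the picture (420x560x3 uint8, red, green, blue); there is no depth.
- arm.camera_info(name): a dict with "fx", "fy", "cx", "cy" (pixels), "cam_to_world" (4x4, takes a point from camera to world coordinates). Camera axes: x right, y down, z forward; pixel columns grow to the right and rows downward; lengths in mm; the calibration is good to about 2 mm. A picture is of the moment at which its call begins: read the wrist's pose just before it. camera_info takes no time and is no camera call; for the wrist camera it gives the pose at the moment of the call.
- arm.job_done(): hands the job in, once; it reports no verdict.
Trained networks look in the newest picture that a camera, given by its name, has taken for a name from the list of things; names that differ only in an ending like _2 or _b are one class to them, and where a whole thing is asked for, a point or a joint stands for the part that bears it (a point fixed in the world has none). Each returns a list of dicts, best first, with "confidence" (0 to 1); they miss things now and then, are a little off and sometimes report something else, mostly with a low value. They report only what shows in the picture. A call takes as long as a camera call. They do not tell look-alikes from the thing itself.
- arm.search_frame(thing, camera): "xyz" ([x, y, z] in mm, in world coordinates, good to about 4 mm: the middle of the surface that is visible of it).
- arm.place_of(thing, camera): "xyz" ([x, y, z] in mm, in world coordinates, good to about 4 mm: a listed point, or the origin of a listed thing).
The state is a dict: "clock": time; "joints": joint angles; "joint_vel": joint speeds; "joint_efforts": joint torques, N m; "position": TCP position; "ee_rot": TCP orientation; "contact_force": force on the tool from outside, world axes, zero at the start; "wrist_torque": the same for the moment, N m; "gripper_width": finger opening in mm.
Only numpy, scipy, OpenCV 4.12 (cv2) and the standard library are available. Lean on these libraries where they do the work, as an engineer would, in place of code of your own. Each camera call takes 0.05 s, during which the arm holds its last target.

## Task

The long wooden muddler has dropped flat into the steel-rimmed tool well and is longer than the well's mouth: take hold of it, tilt it so that one end comes up through the mouth while the other is still down in the well, and draw it out without forcing it against the well. Then hold it level with its banded middle over the centre of the ochre coaster, about 18 cm above the shelf top and touching nothing else, and finish while still holding it there in the gripper. Leave the coaster, the tumblers, the jar and the decanter where they stand.

Things in the scene. Friction and masses are not known exactly. Their poses are not given: they have to be found in the camera images.
- muddler: loose square bar of pale wood, 240 x 24 x 24 mm, about 110 g, flat-sided; a 12 mm black band marks its middle (centre of mass), 30 mm at one end is grey. Origin at the centre of the bar; x runs along it towards the grey end. It starts flat on the well's floor, roughly along the well, its axis 18 mm above the shelf top, its ends tucked under the steel rim
- muddler_foot (a point): centre of the muddler's grey end face, 120 mm from its origin along its +x
- muddler_head (a point): centre of the muddler's plain end face, 120 mm from its origin along its -x
- well: fixed brown wooden box, 330 x 160 mm, on the shelf top. Origin: centre of its underside; x along its length, z up. Black floor at z 6 mm; cavity 310 (x) x 140 mm (y); flat steel rim on top from z 51 to 56 mm, leaving a centred mouth 190 (x) x 130 mm (y), so a 60 mm deep pocket lies under the rim at each end. The level muddler cannot pass the mouth, not even corner to corner
- coaster: loose round ochre coaster, 100 mm across and 8 mm thick, lying on the shelf top. Origin at the centre of its underside
- tumbler_a: bystander: upright glass tumbler, 80 mm across, 90 mm tall, origin at the centre of its underside
- tumbler_b: bystander: second tumbler, the same
- jar: bystander: closed empty flip-top glass jar, 94 mm across, 131 mm tall, origin at the centre of its underside
- decanter: bystander: empty stoppered glass decanter, 94 mm across, 212 mm tall, standing in a fixed wooden cradle (130 mm square, 35 mm tall); origin at the centre of its underside
Things that resemble listed ones, but are neither listed nor needed, are in the scene too. Of the things that look like the coaster, take the one that is farthest from the robot's base at the start.

How it is judged:
By the outcome, as a careful person would: the job done as asked, in the order asked, and still so for the second after the job is handed in, while the arm keeps its last pose, push and grip.
It also fails if it takes over 48 s, if anything falls off the work surface, if the arm or the gripper's body presses on something with over 40 N, if the wrist force passes 120 N, or if a joint passes its speed limit or range.

## Working session

There is one attempt and no reset: what is moved stays moved. The work goes in short steps, Python scripts to look and compute and a tool call to move; the robot and the scene stay as the last step left them, time stands still between calls to the robot, and variables do not carry over. Pictures are saved under pics/ and viewed, and the job is handed in when it is done.

Besides the shell and the picture viewer there is one more tool, called after "Call:" as name(argument=value, ...) on one line, values as JSON. send_rows: Moves the arm, as the interface text tells. Its arguments: {"type":"object","properties":{"translation":{"type":"array"},"dr":{"type":"array"},"grip":{"type":"array"}},"required":["translation","dr","grip"]}

```bash
ls; mkdir -p pics
python3 - <<'E'
from bench import arm
import cv2
s=arm.read_state(); print(s)
for n in ("scene","side","wrist"):
    im=arm.get_image(n); cv2.imwrite(f"pics/{n}0.png",im[:,:,::-1])
    ci=arm.camera_info(n); print(n,ci)
    if n!="wrist":
        for t in ("muddler","muddler_foot","muddler_head","well","coaster"):
            print(t,[( [round(v) for v in d["xyz"]],round(d["confidence"],2)) for d in arm.place_of(t,n)])
print(arm.read_state()["clock"])
E
```

```text
pics
{'clock': 0.0, 'joints': array([-1.02541450e+00,  3.85567336e-01,  6.63712187e-03, -4.95969492e-04,
       -1.19398108e+00, -2.58610111e-01]), 'joint_vel': array([ 9.37692025e-04, -1.28020268e-03, -1.34158462e-05, -6.07263132e-04,
       -1.02456897e-03, -1.21495979e-04]), 'joint_efforts': array([ 7.16952254e-04, -3.92284584e+01,  1.88399273e+01,  4.18618485e+00,
       -4.65599354e-03, -1.21786681e-05]), 'position': array([ 176.64986231, -598.91872335,  230.21993409]), 'ee_rot': array([-1.42804399e-01,  9.89750338e-01,  1.06336242e-03, -2.01630702e-04]), 'contact_force': array([ 0.18205405, -0.03131172,  0.15077767]), 'wrist_torque': array([ 0.07742855, -0.10233553,  0.00445947]), 'gripper_width': 85.59443323234284}
scene {'fx': 456.79592214887066, 'fy': 456.79592214887066, 'cx': 284.4605582200419, 'cy': 207.78608571479796, 'cam_to_world': array([[-5.16436125e-01,  5.89066172e-01, -6.21526164e-01,
         1.22278037e+03],
       [ 8.56322235e-01,  3.53185723e-01, -3.76791820e-01,
         3.96646237e+02],
       [-2.44114692e-03, -7.26815581e-01, -6.86828328e-01,
         7.95
[... 730 characters left out ...]
00e+00,  0.00000000e+00,
         1.00000000e+00]])}
muddler [([507, 163, 21], 0.58)]
muddler_foot []
muddler_head [([500, 43, 21], 0.59)]
well [([511, 155, -1], 0.71)]
coaster [([318, -164, 0], 0.69), ([482, -196, -2], 0.56)]
wrist {'fx': 354.58066592784354, 'fy': 354.58066592784354, 'cx': 276.59347001564424, 'cy': 205.89074724934272, 'cam_to_world': array([[-2.83320692e-01,  9.06121999e-01,  3.14121486e-01,
         9.63209881e+01],
       [ 9.59024505e-01,  2.68093472e-01,  9.16400017e-02,
        -6.23690059e+02],
       [-1.17689817e-03,  3.27213711e-01, -9.44949629e-01,
         3.73297501e+02],
       [ 0.00000000e+00,  0.00000000e+00,  0.00000000e+00,
         1.00000000e+00]])}
0.65
```

View pics/scene0.png

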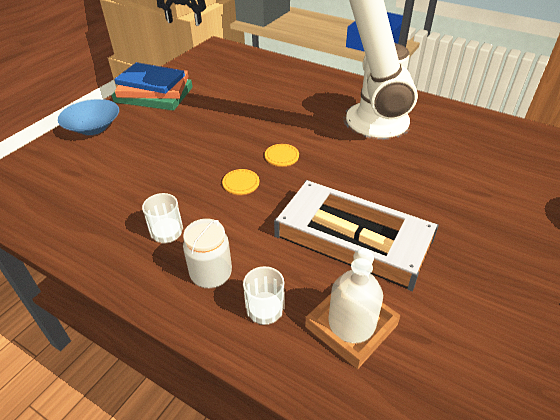

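View pics/side0.png

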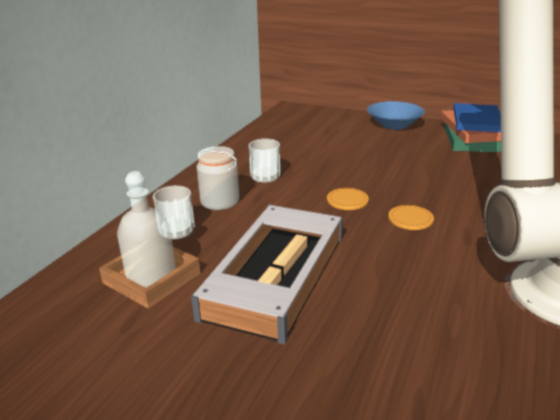

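View pics/wrist0.png

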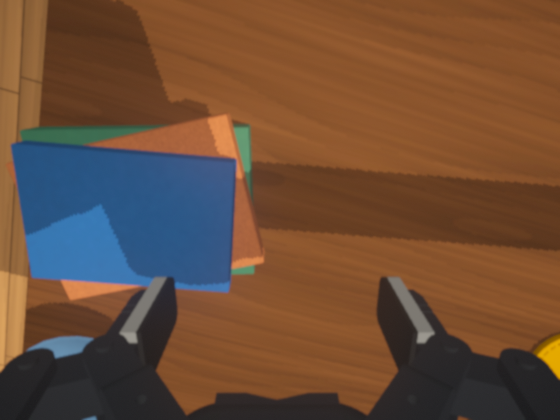

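The scene picture shows the well at about (355,230), with its long axis nearly along world y. The bar's black band is at (358,233), and its grey end is hidden under the +y rim. There are two ochre coasters, at (241,181) and (282,155). The target is the one at (241,181), about (478,-196), because it is the farther from the base. I'll move the wrist camera over the well and measure there.

```bash
cat > h.py <<'E'
from bench import arm
import numpy as np, cv2
from scipy.spatial.transform import Rotation as R
np.set_printoptions(suppress=True,precision=2)
def st():
    s=arm.read_state(); return s, np.array(s["position"]), R.from_quat(s["ee_rot"])
def show():
    s,p,r=st(); M=r.as_matrix()
    print("t",round(s["clock"],2),"p",p.round(1),"toolx",M[:,0].round(3),"tooly",M[:,1].round(3),"toolz",M[:,2].round(3),"F",np.round(s["contact_force"],1),"w",round(s["gripper_width"],1),"j",np.round(s["joints"],2))
def plan(targets,n,p=None,r=None):
    """targets: list of (pos, Rot), n rows each; prints tool-frame rows"""
    s,p0,r0=st(); p=p0 if p is None else p; r=r0 if r is None else r
    for (tp,tr),k in zip(targets,n):
        tot=(r.inv()*tr).as_rotvec(); d=(np.array(tp)-p)/k
        for i in range(k):
            lt=r.inv().apply(d); dr=np.degrees(tot)/k
            print(lt.round(1).tolist(),dr.round(2).tolist())
            p=p+d; r=r*R.from_rotvec(tot/k)
    return p,r
def rot(tooly,toolz):
    z=np.array(toolz,float); z/=np.linalg.norm(z); y=np.array(tooly,float); y-=z*(y@z); y/=np.linalg.norm(y)
    return R.from_matrix(np.c_[np.cross(y,z),y,z])
def ray(cam,uv,z,ci=None):
    ci=ci or arm.camera_info(cam); T=np.array(ci["cam_to_world"])
    d=T[:3,:3]@np.array([(uv[0]-ci["cx"])/ci["fx"],(uv[1]-ci["cy"])/ci["fy"],1]); o=T[:3,3]
    return o+d*(z-o[2])/d[2]
E
python3 - <<'E'
from h import *
show()
plan([((500,130,270),rot((-1,0,0),(0,0,-1)))],[15])
for c in ("scene","side"):
    im=arm.get_image(c)[:,:,::-1]
    cv2.imwrite(f"pics/{c}1z.png",cv2.resize(im[170:300,260:450] if c=="scene" else im[195:350,180:360],None,fx=4,fy=4,interpolation=cv2.INTER_CUBIC)[:600,:800])
E
```

```text
t 0.65 p [ 176.8 -599.4  231.3] toolx [-0.96 -0.28 -0.  ] tooly [-0.28  0.96  0.  ] toolz [ 0.  0. -1.] F [-0.6  0.3  0.9] w 85.7 j [-1.03  0.38  0.01 -0.   -1.19 -0.26]
[-34.4, 40.5, -2.6] [-0.0, 0.0, -4.9]
[-37.8, 37.5, -2.6] [-0.0, 0.0, -4.9]
[-40.8, 34.1, -2.6] [-0.0, 0.0, -4.9]
[-43.6, 30.5, -2.6] [-0.0, 0.0, -4.9]
[-46.0, 26.6, -2.6] [-0.0, 0.0, -4.9]
[-48.1, 22.6, -2.6] [-0.0, 0.0, -4.9]
[-49.9, 18.4, -2.6] [-0.0, 0.0, -4.9]
[-51.3, 14.1, -2.6] [-0.0, 0.0, -4.9]
[-52.3, 9.6, -2.6] [-0.0, 0.0, -4.9]
[-52.9, 5.1, -2.6] [-0.0, 0.0, -4.9]
[-53.2, 0.6, -2.6] [-0.0, 0.0, -4.9]
[-53.0, -4.0, -2.6] [-0.0, 0.0, -4.9]
[-52.5, -8.5, -2.6] [-0.0, 0.0, -4.9]
[-51.6, -12.9, -2.6] [-0.0, 0.0, -4.9]
[-50.3, -17.3, -2.6] [-0.0, 0.0, -4.9]
```

Call:
send_rows(translation=[[-34,41,-3],[-38,38,-3],[-41,34,-3],[-44,30,-3],[-46,27,-3]], dr=[[0,0,-4.9],[0,0,-4.9],[0,0,-4.9],[0,0,-4.9],[0,0,-4.9]], grip=[85,85,85,85,85])

```text
clock: 1.38
position: [285.1, -353.9, 246.7]
ee_rot: [-0.351, 0.936, -0.0, 0.0]
contact_force: [0.8, 0.2, -0.4]
gripper_width: 84.8
```

Call:
send_rows(translation=[[-48,23,-3],[-50,18,-3],[-51,14,-3],[-52,10,-3],[-53,5,-3]], dr=[[0,0,-4.9],[0,0,-4.9],[0,0,-4.9],[0,0,-4.9],[0,0,-4.9]], grip=[85,85,85,85,85])

```text
clock: 2.0
position: [392.4, -110.9, 261.9]
ee_rot: [-0.542, 0.841, -0.0, 0.001]
contact_force: [1.2, -1.0, 0.7]
gripper_width: 85.1
```

Call:
send_rows(translation=[[-53,0,-3],[-53,-4,-3],[-52,-9,-3],[-52,-13,-3],[-50,-17,-3]], dr=[[0,0,-4.9],[0,0,-4.9],[0,0,-4.9],[0,0,-4.9],[0,0,-4.9]], grip=[85,85,85,85,85])

```text
clock: 2.62
position: [501.1, 131.3, 276.7]
ee_rot: [0.708, -0.706, 0.0, -0.0]
contact_force: [0.2, -0.2, 0.1]
gripper_width: 84.6
```

Call:
send_rows(translation=[[0,0,0],[0,0,0],[0,0,0],[0,0,0],[0,0,0]], dr=[[0,0,0],[0,0,0],[0,0,0],[0,0,0],[0,0,0]], grip=[50,50,50,50,50])

```text
clock: 3.25
position: [500.5, 128.9, 276.6]
ee_rot: [-0.706, 0.708, -0.0, 0.0]
contact_force: [-0.1, -0.4, -0.9]
gripper_width: 50.1
```

Run:
```python
from h import *
show()
im=arm.get_image("wrist")[:,:,::-1]; cv2.imwrite("pics/w1.png",im)
ci=arm.camera_info("wrist"); print(ci)
for t in ("muddler","muddler_foot","muddler_head","well"):
    print(t,[( [round(v) for v in d["xyz"]],round(d["confidence"],2)) for d in arm.place_of(t,"wrist")])
```

```text
t 3.25 p [500.5 128.9 276.6] toolx [-0. -1. -0.] tooly [-1.  0. -0.] toolz [ 0.  0. -1.] F [-0.1 -0.4 -0.9] w 50.1 j [ 0.57  0.17 -0.18 -0.   -1.22 -0.57]
{'fx': 354.58066592784354, 'fy': 354.58066592784354, 'cx': 276.59347001564424, 'cy': 205.89074724934272, 'cam_to_world': array([[ -1.  ,   0.  ,   0.  , 501.11],
       [  0.  ,   0.94,   0.33,  43.94],
       [  0.  ,   0.33,  -0.94, 418.49],
       [  0.  ,   0.  ,   0.  ,   1.  ]])}
muddler [([506, 166, 14], 0.77)]
muddler_foot [([508, 282, 10], 0.6)]
muddler_head []
well [([512, 152, -1], 0.86)]
```

View pics/scene1z.png

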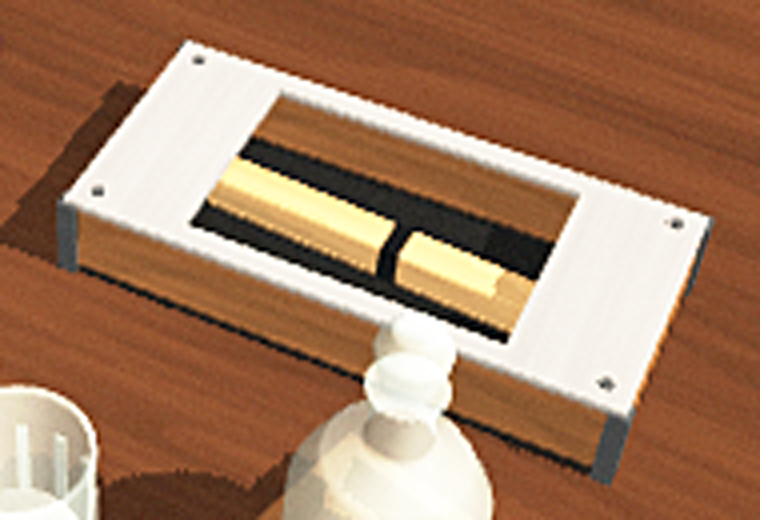

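View pics/w1.png

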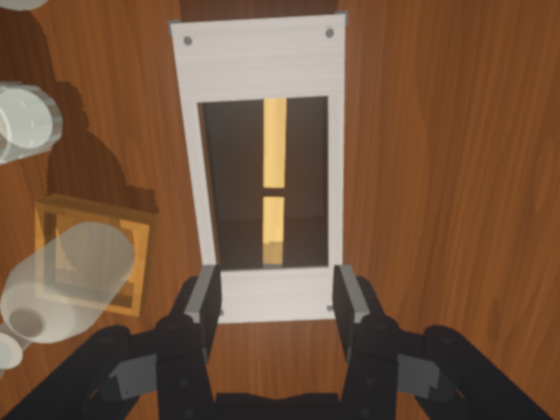

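Run:
```python
from h import *
im=cv2.imread("pics/w1.png")
cv2.imwrite("pics/w1z.png",cv2.resize(im[80:280,180:360],None,fx=3,fy=3,interpolation=cv2.INTER_CUBIC))
for n,uv,z in [("o1",(173,22),56),("o2",(346,12),56),("m1",(198,102),56),("m2",(328,97),56),("m3",(343,268),56),("m4",(216,270),56),("bandT",(274,187),30),("bandB",(274,196),30),("eTL",(264,97),30),("eTR",(286,97),30),("eBL",(263,264),30),("eBR",(283,264),30)]:
    print(n,ray("wrist",uv,z).round(1))
```

```text
o1 [595.9  -8.8  56. ]
o2 [437.8 -16.8  56. ]
m1 [578.2  61.7  56. ]
m2 [450.8  57.1  56. ]
m3 [424.7 245.5  56. ]
m4 [571.1 247.9  56. ]
bandT [504. 156.  30.]
bandB [504.1 166.7  30. ]
eTL [514.2  58.   30. ]
eTR [491.1  58.   30. ]
eBL [517.9 254.2  30. ]
eBR [493.3 254.3  30. ]
```

View pics/w1z.png

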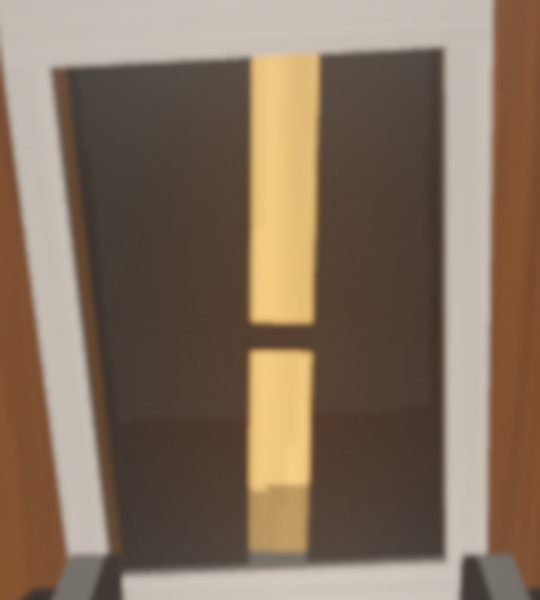

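Run:
```python
from h import *
P={n:ray("wrist",uv,z) for n,uv,z in [("m1",(198.3,102.7),56),("m2",(327.7,96),56),("m3",(328,266),56),("m4",(220,270),56)]}
for k,v in P.items(): print(k,v.round(1))
print("ctr",sum(P.values())/4)
print(np.degrees(np.arctan2(*(P['m4']-P['m1'])[:2])),np.degrees(np.arctan2(*(P['m3']-P['m2'])[:2])), [np.linalg.norm(P[a]-P[b]).round(1) for a,b in ("m1 m4".split(),"m2 m3".split(),"m1 m2".split(),"m3 m4".split())])
for uv in [(180+250/3,80+60/3),(180+320/3,80+60/3),(180+248/3,80+540/3),(180+308/3,80+540/3)]: print(ray("wrist",uv,30).round(1))
print("band",ray("wrist",(180+281/3,80+337/3),30), "grey", ray("wrist",(272,80+551/3),30))
```

```text
m1 [577.9  62.4  56. ]
m2 [451.1  56.2  56. ]
m3 [442.1 242.8  56. ]
m4 [566.4 247.9  56. ]
ctr [509.39 152.32  56.  ]
-3.5370261396918377 -2.7531169751131417 [np.float64(185.8), np.float64(186.9), np.float64(127.0), np.float64(124.4)]
[514.9  61.   30. ]
[490.4  61.   30. ]
[518.2 248.7  30. ]
[493.7 248.8  30. ]
band [504.43 162.3   30.  ] grey [506.8  253.78  30.  ]
```

Measured: the well centre is about (510,153), yawed −3°. The bar centre is about (504.5,163), with its axis about +1° from world y and its foot towards +y. Plan:
1. Grip the bar 30 mm to the head side of the band and lift it slightly.
2. Slide it about 21 mm towards +y, so the foot goes into its pocket and the head clears the mouth edge.
3. Tilt it about 15°.
4. Draw it out along its own axis.

Call:
send_rows(translation=[[-4,-3.5,40],[0,0,50],[0,0,50],[0,0,40],[0,0,20]], dr=[[0,0,1],[0,0,0],[0,0,0],[0,0,0],[0,0,0]], grip=[50,50,50,50,50])

```text
clock: 4.12
position: [503.0, 132.9, 73.9]
ee_rot: [-0.7, 0.714, 0.0, -0.002]
contact_force: [1.5, -0.1, 1.0]
gripper_width: 50.0
```

Run:
```python
from h import *
show()
im=arm.get_image("wrist")[:,:,::-1]; cv2.imwrite("pics/w2.png",im); show()
```

```text
t 4.12 p [503.  132.9  73.9] toolx [-0.02 -1.    0.  ] tooly [-1.    0.02  0.  ] toolz [-0. -0. -1.] F [ 1.5 -0.1  1. ] w 50.0 j [ 0.57  0.39 -0.45 -0.   -0.74 -0.59]
t 4.17 p [501.9 132.4  72.2] toolx [-0.02 -1.    0.  ] tooly [-1.    0.02  0.01] toolz [-0.01 -0.   -1.  ] F [-0.7  0.9 -1.4] w 49.7 j [ 0.57  0.39 -0.45 -0.   -0.74 -0.59]
```

View pics/w2.png

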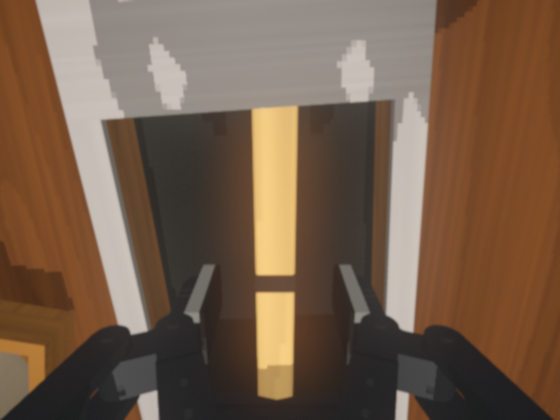

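Run:
```python
from h import *
print(ray("wrist",(275,283.5),30),ray("wrist",(275,105),30),ray("wrist",(270,105),56),ray("wrist",(105,120),56),ray("wrist",(391,100),56))
```

```text
[503.75 159.66  30.  ] [501.66  57.53  30.  ] [503.86  56.12  56.  ] [575.7   61.01  56.  ] [451.87  55.06  56.  ]
```

Call:
send_rows(translation=[[0,0,20],[0,0,18],[0,0,14],[0,0,8],[0,0,5]], dr=[[0,0,0],[0,0,0],[0,0,0],[0,0,0],[0,0,0]], grip=[50,50,50,50,50])

```text
clock: 4.8
position: [504.3, 133.6, 11.2]
ee_rot: [-0.701, 0.714, -0.0, 0.0]
contact_force: [0.2, -0.3, 0.0]
gripper_width: 50.5
```

Call:
send_rows(translation=[[0,0,2.5],[0,0,0],[0,0,0],[0,0,0],[0,0,0]], dr=[[0,0,0],[0,0,0],[0,0,0],[0,0,0],[0,0,0]], grip=[50,15,15,15,15])

```text
clock: 5.42
position: [504.5, 133.7, 9.4]
ee_rot: [-0.701, 0.714, -0.0, 0.001]
contact_force: [-1.3, 0.9, 4.8]
gripper_width: 22.6
```

Call:
send_rows(translation=[[0,0,0],[0,0,0],[0,0,-2],[0,0,-3],[0,0,0]], dr=[[0,0,0],[0,0,0],[0,0,0],[0,0,0],[0,0,0]], grip=[15,15,15,15,15])

```text
clock: 6.05
position: [504.0, 133.4, 13.7]
ee_rot: [-0.7, 0.714, 0.0, -0.0]
contact_force: [0.6, -0.6, -1.2]
gripper_width: 22.8
```

Run:
```python
from h import *
show()
im=arm.get_image("wrist")[:,:,::-1]; cv2.imwrite("pics/w3.png",im)
im=arm.get_image("side")[:,:,::-1]; cv2.imwrite("pics/s3.png",cv2.resize(im[150:350,150:400],None,fx=3,fy=3)); show()
```

```text
t 6.05 p [504.  133.4  13.7] toolx [-0.02 -1.    0.  ] tooly [-1.    0.02  0.  ] toolz [-0. -0. -1.] F [ 0.6 -0.6 -1.2] w 22.8 j [ 0.57  0.48 -0.5  -0.   -0.59 -0.59]
t 6.15 p [503.9 133.4  13.6] toolx [-0.02 -1.    0.  ] tooly [-1.    0.02  0.  ] toolz [-0. -0. -1.] F [ 0.2  0.5 -0.9] w 22.8 j [ 0.57  0.48 -0.5  -0.   -0.59 -0.59]
```

View pics/w3.png

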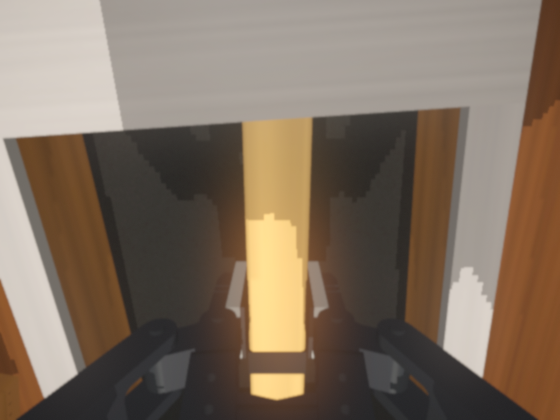

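View pics/s3.png

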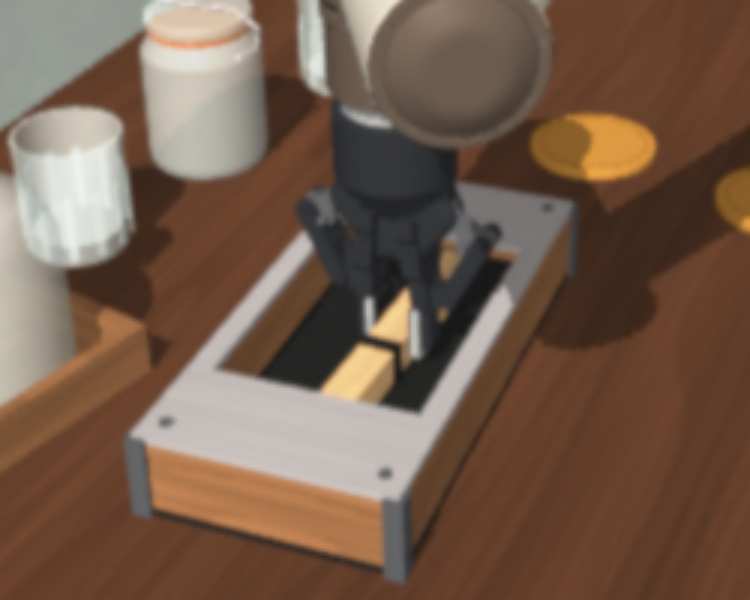

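The bar is held at a width of 22.8 mm and lifted about 4 mm. The wrist picture shows the pads on both sides of it at about (277,290), with the band behind them. Next I slide it along the well.

Call:
send_rows(translation=[[-5,0,0],[-6,0,0],[-6,0,0],[-4,0,0],[0,0,0]], dr=[[0,0,0],[0,0,0],[0,0,0],[0,0,0],[0,0,0]], grip=[15,15,15,15,15])

```text
clock: 6.78
position: [504.5, 154.9, 13.8]
ee_rot: [-0.701, 0.713, -0.0, 0.0]
contact_force: [0.4, -0.3, -1.4]
gripper_width: 22.4
```

Run:
```python
from h import *
show()
im=arm.get_image("wrist")[:,:,::-1]; cv2.imwrite("pics/w4.png",im)
ci=arm.camera_info("wrist"); print(ci)
im=arm.get_image("scene")[:,:,::-1]; cv2.imwrite("pics/c4.png",cv2.resize(im[150:300,250:450],None,fx=4,fy=4)); show()
```

```text
t 6.78 p [504.5 154.9  13.8] toolx [-0.02 -1.   -0.  ] tooly [-1.    0.02 -0.  ] toolz [ 0.  0. -1.] F [ 0.4 -0.3 -1.4] w 22.4 j [ 0.61  0.49 -0.48 -0.   -0.6  -0.62]
{'fx': 354.58066592784354, 'fy': 354.58066592784354, 'cx': 276.59347001564424, 'cy': 205.89074724934272, 'cam_to_world': array([[ -1.  ,   0.02,   0.  , 503.68],
       [  0.02,   0.94,   0.33,  69.64],
       [  0.  ,   0.33,  -0.95, 155.75],
       [  0.  ,   0.  ,   0.  ,   1.  ]])}
t 6.88 p [504.4 154.5  13.8] toolx [-0.02 -1.    0.  ] tooly [-1.    0.02  0.  ] toolz [-0. -0. -1.] F [ 0.4 -0.  -1.3] w 22.7 j [ 0.61  0.49 -0.48 -0.   -0.6  -0.62]
```

View pics/w4.png

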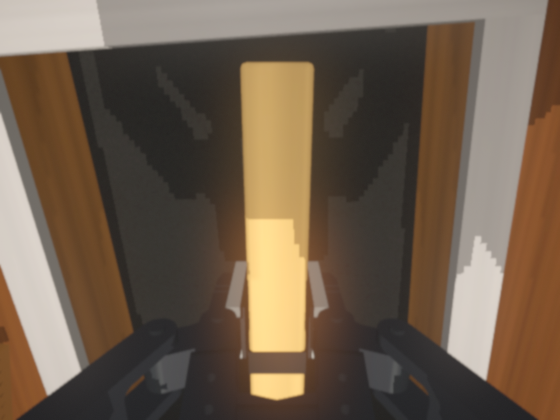

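View pics/c4.png

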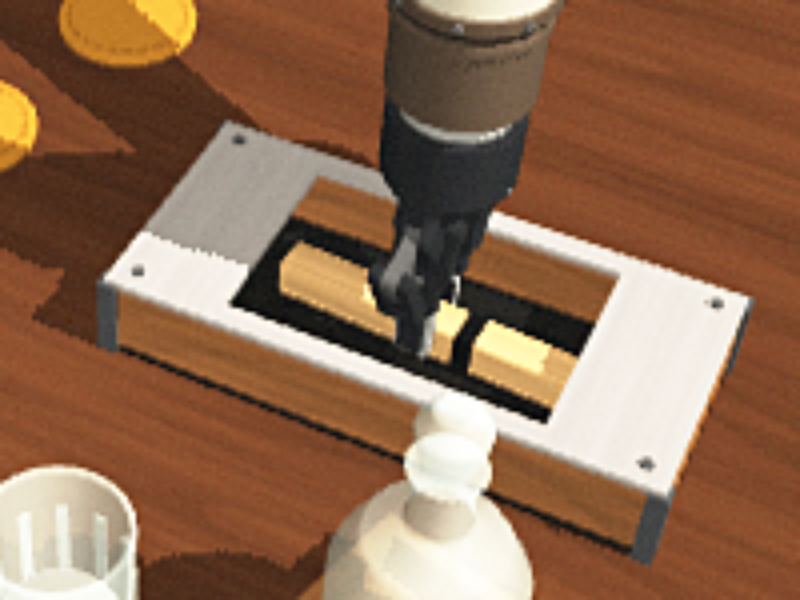

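Run:
```python
from h import *
ci=arm.camera_info("wrist")
print("head",ray("wrist",(277,64),34.5),"rim",ray("wrist",(277,35),56),"rimbottom",ray("wrist",(277,36),51),"band",ray("wrist",(277,362),34.5))
# tilt plan: head up theta about foot-bottom corner, in (s along -y(head dir), z)
import math
b=np.array([-0.018,-1,0]);b/=np.linalg.norm(b) # to head
up=np.array([0,0,1.])
p=np.array([504.2,154.6,13.8]); M0=rot((-1,0.018,0),(0,0,-1))
# pivot: foot bottom corner: bar centre is 28 toward foot from TCP; bar bottom z~10.5
piv=p-b*(28+120)+up*(10.5-13.8)
p2,r2=p,M0
T=[]
for th in (5,10,15):
    t=math.radians(th); d=p-piv; a=d@b; h=d[2]
    q=piv+b*(a*math.cos(t)-h*math.sin(t))+up*(a*math.sin(t)+h*math.cos(t))
    zt=-(up*math.cos(t)-b*math.sin(t)); T.append((q,rot((-1,.018,0),zt))); print(th,q,zt)
plan(T,[2,2,2],p,M0)
```

```text
head [503.29  63.69  34.5 ] rim [503.23  57.84  56.  ] rimbottom [503.21  57.5   51.  ] band [505.38 181.89  34.5 ]
5 [504.22 155.45  26.69] [-0.   -0.09 -1.  ]
10 [504.25 157.42  39.45] [-0.   -0.17 -0.98]
15 [504.31 160.5   51.99] [-0.   -0.26 -0.97]
[-0.4, -0.0, -6.4] [-0.0, 2.5, 0.0]
[-0.1, -0.0, -6.5] [-0.0, 2.5, 0.0]
[-0.4, 0.0, -6.4] [0.0, 2.5, 0.0]
[-0.1, 0.0, -6.5] [0.0, 2.5, 0.0]
[-0.4, 0.0, -6.4] [0.0, 2.5, -0.0]
[-0.1, 0.0, -6.5] [0.0, 2.5, -0.0]
```

The head end is at y≈63.7 and the mouth edge at y≈57.7, so there is about 6 mm of room. I'll tilt the head up 13° about the foot.

Call:
send_rows(translation=[[-0.3,0,-6.3],[-0.3,0,-6.3],[-0.3,0,-6.3],[-0.3,0,-6.3],[-0.3,0,-6.3]], dr=[[0,2.6,0],[0,2.6,0],[0,2.6,0],[0,2.6,0],[0,2.6,0]], grip=[15,15,15,15,15])

```text
clock: 7.5
position: [504.5, 158.6, 45.2]
ee_rot: [-0.696, 0.709, -0.08, -0.081]
contact_force: [-0.2, -0.1, -1.3]
gripper_width: 23.0
```

Run:
```python
from h import *
im=arm.get_image("wrist")[:,:,::-1]; cv2.imwrite("pics/w5.png",im)
im=arm.get_image("scene")[:,:,::-1]; cv2.imwrite("pics/c5.png",cv2.resize(im[150:300,250:450],None,fx=4,fy=4)); show()
```

```text
t 7.6 p [504.4 158.8  45.1] toolx [-0.02 -0.97  0.23] tooly [-1.    0.02  0.  ] toolz [-0.   -0.23 -0.97] F [ 0.8 -1.6 -1.4] w 22.7 j [ 0.7   0.48 -0.49  0.25 -0.77 -0.91]
```

View pics/c5.png

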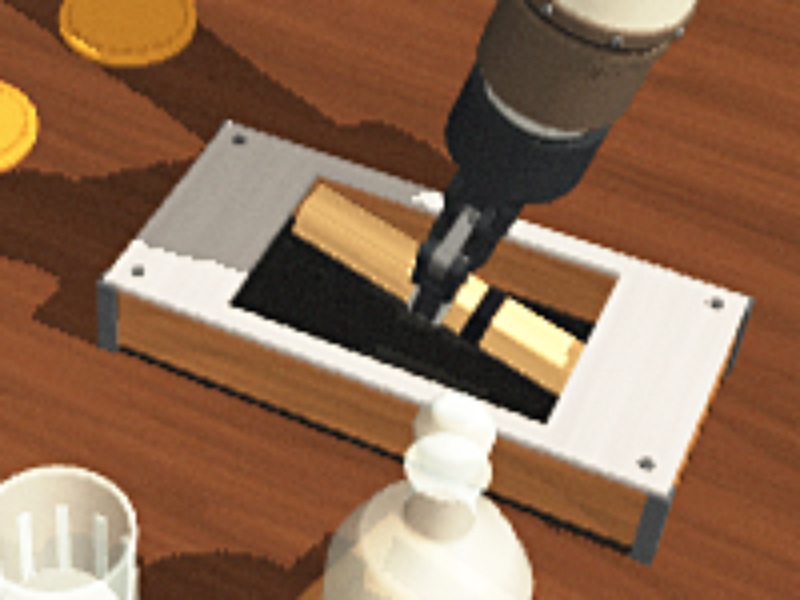

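View pics/w5.png

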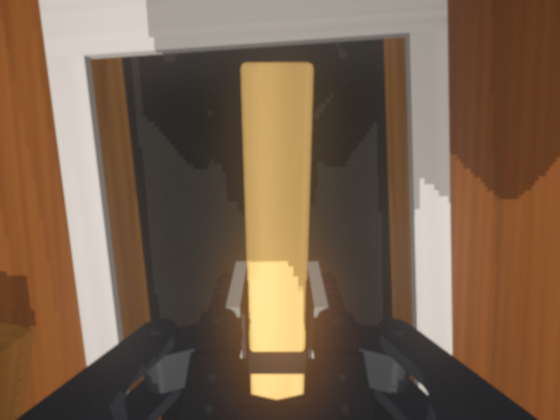

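Only the bar's own weight shows on the wrist force, the tilt is 13°, and there is no slip (the band is still at row 362). I'll draw it out along its axis.

Call:
send_rows(translation=[[12,0,0],[16,0,0],[16,0,0],[16,0,0],[12,0,0]], dr=[[0,0,0],[0,0,0],[0,0,0],[0,0,0],[0,0,0]], grip=[15,15,15,15,15])

```text
clock: 8.22
position: [503.2, 87.3, 61.5]
ee_rot: [-0.696, 0.709, -0.079, -0.081]
contact_force: [0.5, -0.3, -1.6]
gripper_width: 23.0
```

Run:
```python
from h import *
im=arm.get_image("side")[:,:,::-1]; cv2.imwrite("pics/s6.png",cv2.resize(im[150:350,150:400],None,fx=3,fy=3))
im=arm.get_image("scene")[:,:,::-1]; cv2.imwrite("pics/c6.png",cv2.resize(im[150:300,250:450],None,fx=4,fy=4)); show()
```

```text
t 8.32 p [503.   87.3  61.5] toolx [-0.02 -0.97  0.23] tooly [-1.    0.02 -0.  ] toolz [-0.01 -0.23 -0.97] F [-0.1  0.  -1.3] w 23.4 j [ 0.59  0.42 -0.55  0.27 -0.75 -0.83]
```

View pics/c6.png

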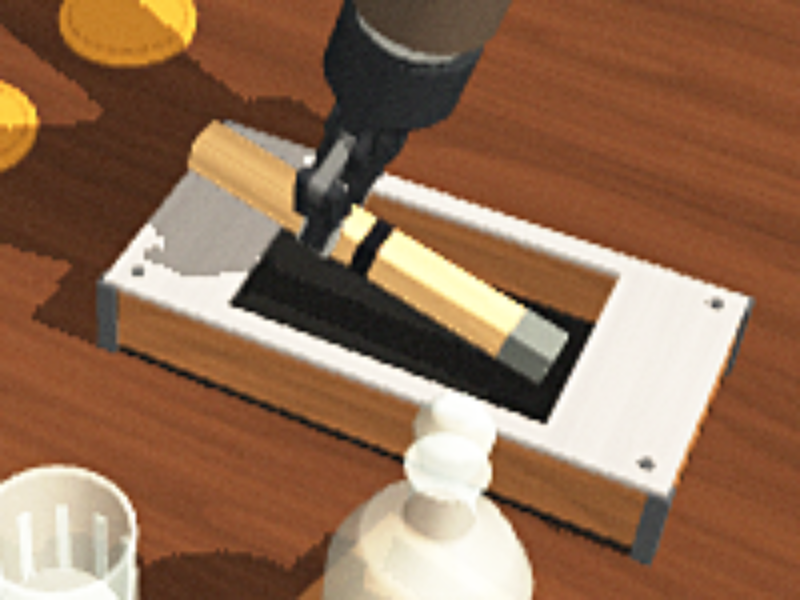

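View pics/s6.png

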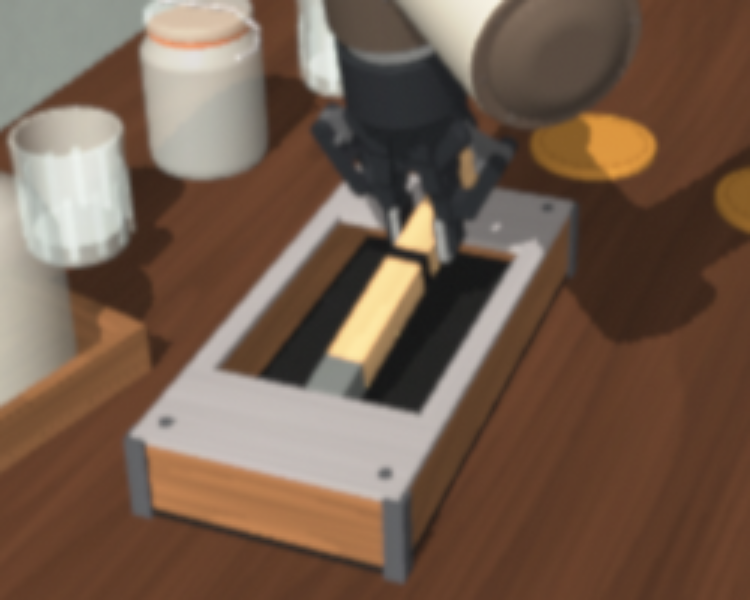

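The grey foot at (535,345) is clear of the rim, with no contact. I'll lift straight up and level the bar.

Call:
send_rows(translation=[[5,0,-20],[9,0,-39],[9,0,-39],[9,0,-39],[3,0,-15]], dr=[[0,0,0],[0,0,0],[0,0,0],[0,0,0],[0,0,0]], grip=[15,15,15,15,15])

```text
clock: 8.95
position: [504.2, 89.6, 219.4]
ee_rot: [-0.696, 0.709, -0.08, -0.078]
contact_force: [0.4, 0.3, -0.8]
gripper_width: 22.9
```

Call:
send_rows(translation=[[0,0,0],[0,0,0],[0,0,0],[0,0,0],[0,0,0]], dr=[[0,-2.6,0],[0,-2.6,0],[0,-2.6,0],[0,-2.6,0],[0,-2.6,0]], grip=[15,15,15,15,15])

```text
clock: 9.57
position: [502.6, 88.7, 215.7]
ee_rot: [-0.7, 0.714, 0.001, -0.001]
contact_force: [0.4, 0.6, -1.1]
gripper_width: 22.8
```

Run:
```python
from h import *
show()
im=arm.get_image("wrist")[:,:,::-1]; cv2.imwrite("pics/w7.png",im)
print([( np.round(d["xyz"],1),round(d["confidence"],2)) for d in arm.place_of("coaster","wrist")])
im=arm.get_image("scene")[:,:,::-1]; cv2.imwrite("pics/c7.png",im); show()
print([( np.round(d["xyz"],1),round(d["confidence"],2)) for d in arm.place_of("coaster","scene")])
```

```text
t 9.57 p [502.6  88.7 215.7] toolx [-0.02 -1.   -0.  ] tooly [-1.    0.02  0.  ] toolz [-0.  0. -1.] F [ 0.4  0.6 -1.1] w 22.8 j [ 0.49  0.2  -0.29 -0.   -1.08 -0.51]
[]
t 9.72 p [502.9  88.4 216.3] toolx [-0.02 -1.    0.  ] tooly [-1.    0.02  0.  ] toolz [-0. -0. -1.] F [ 0.4 -0.3 -1.4] w 22.8 j [ 0.49  0.2  -0.29  0.   -1.08 -0.51]
[(array([ 475.6, -196.1,    0.4]), 0.65), (array([ 321.7, -163.8,   -2. ]), 0.56)]
```

View pics/w7.png

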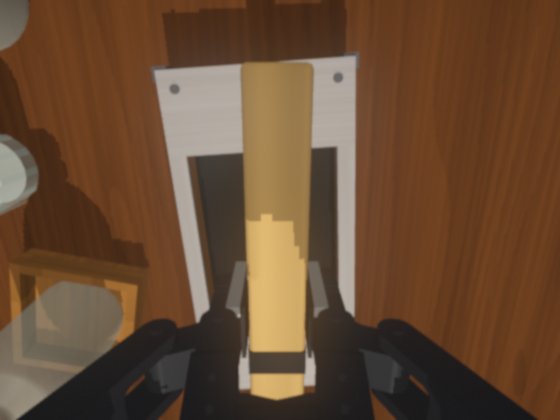

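View pics/c7.png

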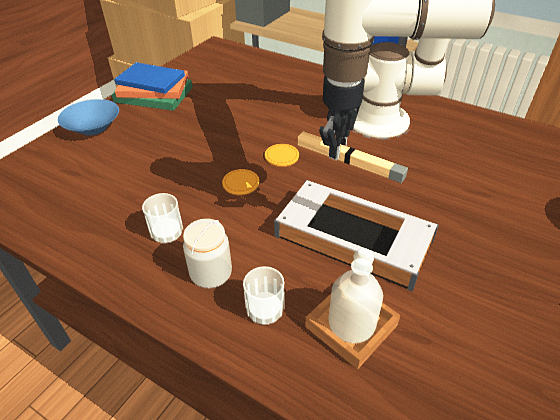

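Run:
```python
from h import *
for c in ("scene","side"):
    im=cv2.imread(f"pics/{c}0.png"); h=cv2.cvtColor(im,cv2.COLOR_BGR2HSV)
    m=cv2.inRange(h,(14,170,120),(28,255,255)); m=cv2.morphologyEx(m,cv2.MORPH_CLOSE,np.ones((3,3)))
    cs,_=cv2.findContours(m,cv2.RETR_EXTERNAL,cv2.CHAIN_APPROX_NONE)
    for k in cs:
        if cv2.contourArea(k)>200:
            P=np.array([ray(c,p[0],5)[:2] for p in k],np.float32); (x,y),r=cv2.minEnclosingCircle(P)
            print(c,cv2.boundingRect(k),(round(x,1),round(y,1)),round(r,1),(P.max(0)+P.min(0))/2)
```

```text
scene (222, 169, 38, 26) (477.9, -190.7) 54.4 [ 478.55 -192.4 ]
scene (265, 144, 34, 23) (320.9, -160.0) 55.0 [ 319.86 -160.5 ]
side (388, 205, 46, 25) (319.7, -157.7) 56.7 [ 319.52 -157.62]
side (327, 188, 42, 22) (478.3, -190.2) 56.7 [ 478.02 -190.2 ]
```

Call:
send_rows(translation=[[20,2,0],[40,3,0],[40,3,0],[40,3,0],[40,3,0]], dr=[[0,0,0],[0,0,0],[0,0,0],[0,0,0],[0,0,0]], grip=[15,15,15,15,15])

```text
clock: 10.4
position: [485.1, -92.6, 216.9]
ee_rot: [-0.701, 0.714, 0.0, -0.0]
contact_force: [0.2, 0.6, -1.8]
gripper_width: 22.8
```

Call:
send_rows(translation=[[40,3,10],[40,3,12],[30,0,12],[19,0,10],[0,0,0]], dr=[[0,0,0],[0,0,0],[0,0,0],[0,0,0],[0,0,0]], grip=[15,15,15,15,15])

```text
clock: 11.02
position: [476.2, -221.0, 171.9]
ee_rot: [-0.7, 0.715, 0.001, -0.001]
contact_force: [-0.6, 0.0, -0.8]
gripper_width: 22.5
```

Run:
```python
from h import *
show()
for c in ("wrist","scene","side"):
    im=arm.get_image(c)[:,:,::-1]; cv2.imwrite(f"pics/{c}8.png",im)
    for t in ("coaster","muddler","muddler_foot","muddler_head"):
        print(c,t,[( np.round(d["xyz"],1),round(d["confidence"],2)) for d in arm.place_of(t,c)])
show()
```

```text
t 11.03 p [ 476.2 -221.   171.9] toolx [-0.02 -1.   -0.  ] tooly [-1.    0.02  0.  ] toolz [-0.  0. -1.] F [-0.6  0.  -0.8] w 22.5 j [-0.13  0.27 -0.32  0.   -0.98  0.1 ]
wrist coaster [(array([ 319.8, -161.4,   -0.2]), 0.64)]
wrist muddler [(array([ 479.6, -189. ,  177.9]), 0.95), (array([760.8, -71.4,   2.3]), 0.63)]
wrist muddler_foot []
wrist muddler_head [(array([ 474.8, -314. ,  179.5]), 0.89), (array([760.6, -74.2,   2.4]), 0.6)]
scene coaster [(array([ 477.3, -195.6,    1. ]), 0.89), (array([ 322.3, -164.4,   -3.4]), 0.86)]
scene muddler [(array([ 479. , -187.8,  181.6]), 0.57)]
scene muddler_foot [(array([481.1, -74. , 180.9]), 0.82)]
scene muddler_head [(array([ 472.7, -307.4,  182.7]), 0.97)]
side coaster [(array([ 479.8, -193.1,    0.7]), 0.94), (array([ 320. , -164.2,   -1.2]), 0.71)]
side muddler [(array([ 481.2, -192.9,  188.3]), 0.7), (array([ 479.7, -194.5,   -1.7]), 0.59)]
side muddler_foot [(array([481.9, -70.1, 183.6]), 0.73)]
side muddler_head [(array([ 475.2, -309.9,  185.1]), 0.98)]
t 11.78 p [ 477.5 -219.7  173.2] toolx [-0.02 -1.    0.  ] tooly [-1.    0.02 -0.  ] toolz [ 0. -0. -1.] F [-0.2  0.6 -1.2] w 22.5 j [-0.12  0.27 -0.32  0.   -0.98  0.1 ]
```

View pics/wrist8.png

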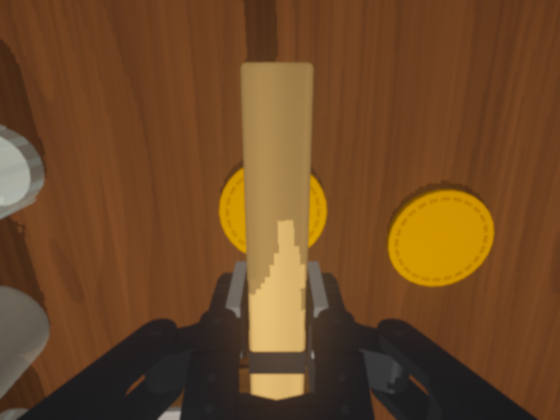

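View pics/scene8.png

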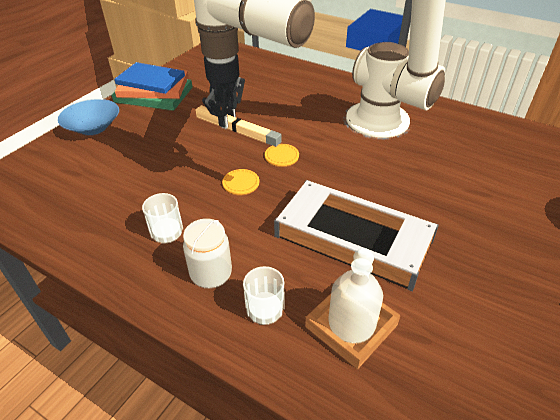

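View pics/side8.png

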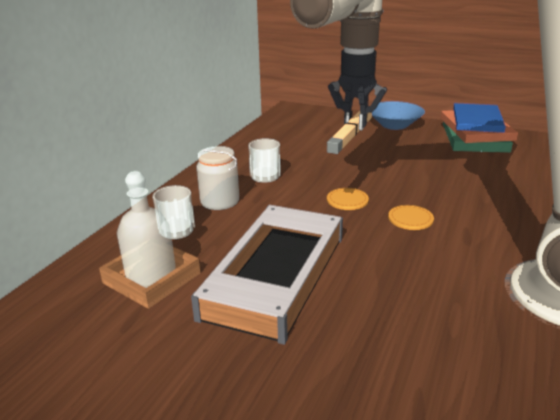

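Run:
```python
from h import *
im=cv2.imread("pics/wrist8.png"); h=cv2.cvtColor(im,cv2.COLOR_BGR2HSV)
m=cv2.inRange(h,(14,230,140),(30,255,255)); m[:, :210]=0; m[:,335:]=0; m[262:]=0
ys,xs=np.nonzero(m); print(xs.min(),xs.max(),ys.min(),ys.max())
# edge points outside bar columns
pts=[]
for y in range(170,255,3):
    r=np.nonzero(m[y])[0]
    if len(r)>3:
        if r[0]<244: pts.append(ray("wrist",(r[0],y),7)[:2])
        if r[-1]>312: pts.append(ray("wrist",(r[-1]+1,y),7)[:2])
P=np.array(pts); A=np.c_[2*P,np.ones(len(P))]; s=np.linalg.lstsq(A,(P**2).sum(1),rcond=None)[0]
print("coaster",s[:2],np.sqrt(s[2]+s[0]**2+s[1]**2),len(P))
for zt in (193,194): print("band",ray("wrist",(277.5,362),zt),"head",ray("wrist",(277.5,63.5),zt))
for c,b in (("scene",(200,90,100,70)),("side",(310,100,80,70))):
    im=cv2.imread(f"pics/{c}8.png"); x,y,w,hh=b; cv2.imwrite(f"pics/{c}8z.png",cv2.resize(im[y:y+hh,x:x+w],None,fx=8,fy=8,interpolation=cv2.INTER_CUBIC))
```

```text
219 326 168 252
coaster [ 481.93 -192.46] 49.91506183584554 51
band [ 478.33 -191.49  193.  ] head [ 476.27 -310.73  193.  ]
band [ 478.32 -192.42  194.  ] head [ 476.28 -310.68  194.  ]
```

View pics/scene8z.png

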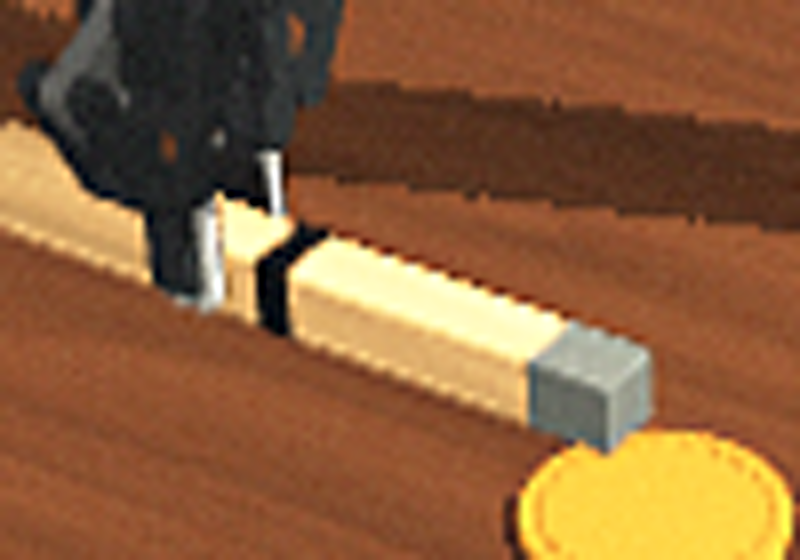

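View pics/side8z.png

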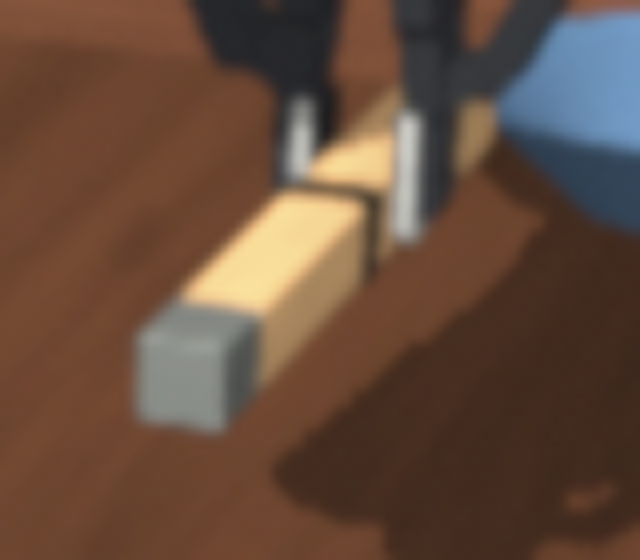

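Run:
```python
from h import *
a=[]
for c,uv in (("scene",(236.5,121)),("side",(351,123.8))):
    print(c,ray(c,uv,192),ray(c,uv,194))
    ci=arm.camera_info(c);T=np.array(ci["cam_to_world"]);d=T[:3,:3]@np.array([(uv[0]-ci["cx"])/ci["fx"],(uv[1]-ci["cy"])/ci["fy"],1]);d/=np.linalg.norm(d);a.append((T[:3,3],d))
A=sum(np.eye(3)-np.outer(d,d) for o,d in a);b=sum((np.eye(3)-np.outer(d,d))@o for o,d in a)
print(np.linalg.solve(A,b)); show()
```

```text
scene [ 475.27 -190.82  192.  ] [ 477.75 -188.87  194.  ]
side [ 476.38 -190.94  192.  ] [ 474.8  -185.67  194.  ]
[ 476.07 -190.17  192.46]
t 11.78 p [ 477.5 -219.7  173.2] toolx [-0.02 -1.    0.  ] tooly [-1.    0.02 -0.  ] toolz [ 0. -0. -1.] F [-0.2  0.6 -1.2] w 22.5 j [-0.12  0.27 -0.32  0.   -0.98  0.1 ]
```

Three estimates put the band at about (477,-191) with its axis at z≈180.5. The coaster is at about (479.5,-193). I'll make a small correction, let it settle and check.

Call:
send_rows(translation=[[2,-2.5,0.5],[0,0,0],[0,0,0],[0,0,0],[0,0,0]], dr=[[0,0,0],[0,0,0],[0,0,0],[0,0,0],[0,0,0]], grip=[15,15,15,15,15])

```text
clock: 12.4
position: [479.9, -221.8, 172.7]
ee_rot: [-0.7, 0.714, -0.0, 0.0]
contact_force: [-0.1, -0.3, -1.3]
gripper_width: 22.7
```

Call:
send_rows(translation=[[0,0,0],[0,0,0],[0,0,0],[0,0,0],[0,0,0]], dr=[[0,0,0],[0,0,0],[0,0,0],[0,0,0],[0,0,0]], grip=[15,15,15,15,15])

```text
clock: 13.02
position: [480.0, -221.8, 172.7]
ee_rot: [-0.7, 0.714, 0.0, -0.0]
contact_force: [-0.7, -0.4, -1.9]
gripper_width: 23.0
```

Run:
```python
from h import *
show()
for c in ("scene","side"):
    im=arm.get_image(c)
    for t in ("coaster","muddler_foot","muddler_head"):
        print(c,t,[( np.round(d["xyz"],1),round(d["confidence"],2)) for d in arm.place_of(t,c)])
cv2.imwrite("pics/w9.png",arm.get_image("wrist")[:,:,::-1]); show()
```

```text
t 13.03 p [ 480.  -221.8  172.7] toolx [-0.02 -1.    0.  ] tooly [-1.    0.02  0.  ] toolz [-0. -0. -1.] F [-0.7 -0.4 -1.9] w 23.0 j [-0.13  0.27 -0.31  0.   -0.98  0.11]
scene coaster [(array([ 474.1, -196.4,    3.2]), 0.8), (array([ 320.8, -162.4,   -1. ]), 0.68)]
scene muddler_foot [(array([780. ,  80.7,   1.7]), 0.16)]
scene muddler_head [(array([ 477. , -311.6,  183. ]), 0.61)]
side coaster [(array([ 318.3, -163.9,   -0. ]), 0.92), (array([ 480.8, -194.1,   -2.8]), 0.79)]
side muddler_foot []
side muddler_head []
t 13.47 p [ 480.  -221.8  172.7] toolx [-0.02 -1.    0.  ] tooly [-1.    0.02 -0.  ] toolz [ 0. -0. -1.] F [ 0.3 -0.5 -0.8] w 22.6 j [-0.13  0.27 -0.31 -0.   -0.98  0.11]
```

View pics/w9.png

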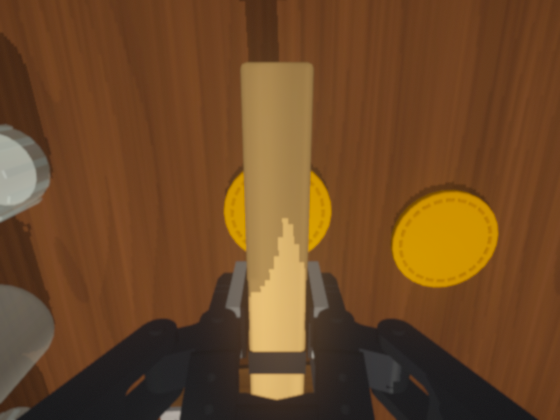

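The final wrist picture shows the bar level and centred on the coaster: the coaster's edges are at columns 224 and 332, and the bar's centre is at 278. The band is unmoved at row 362. The only force on the wrist is the bar's weight, so I'm handing in.

Run:
```python
from bench import arm
print(arm.job_done())
```

```text
the job is handed in; nothing more can be done
None
```

The muddler is out of the well and held level over the far ochre coaster; I handed the job in at 13.5 s with it still in the gripper.

- **Extraction:** I gripped it about 28 mm to the head side of the band and lifted it about 4 mm. I then slid it 21 mm so the foot went deeper into its pocket. I tilted the head up 13° through the mouth, drew it 72 mm along its own axis and lifted it clear. At every check the wrist force was about the bar's own weight (1–2 N), so I saw no sign of it pressing on the well.
- **Final position:** The band is at about (479.5, −193), with the bar's axis about 180–181 mm above the shelf top. The coaster centre is also at about (479.5, −193). In the last wrist picture the bar is centred across the coaster and had not slipped in the grip.
- **Disagreements:** The cameras and networks differed on the coaster centre, with x from 474 to 482 mm and y from −190 to −196 mm, so the centring is good to a few millimetres. In the last look only the scene camera found the head end. Neither the scene nor the side camera found the foot, apart from one very weak false report.
- **Other things:** Both coasters, the tumblers, the jar and the decanter looked undisturbed in the pictures I took, though I measured only the coasters.

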